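Reset the tripped bench supply box

ROBOT

A 6-joint arm with a two-finger parallel gripper is mounted at the origin on the work surface. World frame = base frame: x ahead of the robot, y to its left, z up, the work surface at z = 0. Lengths are in mm, angles in rad, forces in N, time in s.
With the tool pointing down it reaches from about 350 to 875 mm from the base axis. Payload 4.2 kg.
Tool frame: the origin (TCP) lies at the very end of the fingers, on their centre line; the grasp point (between the pads) lies 19 mm behind it; z points along the fingers, y is the line along which they close (so a half turn about z gives the same grasp; the last joint's range is limited). The gripper opens to 85 mm and grips with 20 to 120 N. Pads are 22 mm wide; open, the fingers measure 114 mm over their backs; the gripper's body (76 mm by 85 mm) begins 54 mm behind the grasp point. The pads swing forward as they close: fully open they stand 13 mm farther back than shut.
Start: joints at [1.379, 0.385, 0.008, 0, -1.194, -0.259], TCP at [272.27, 562.555, 231.312] pointing down, gripper open.
Joint ranges: [-3.14, 3.14], [-1.21, 2.06], [-1.07, 1.41], [-3.16, 2.05], [-2.99, -0.16], [-3.1, 3.1]. Speed limits (rad/s): [2.79, 2.79, 3.14, 3.14, 3.14, 3.14].

INTERFACE

Orientations are given as a rotation vector (axis times angle).
In Python, from rig import sense, capture, camera_info, hand_in gives the robot as it stands.
- The arm moves only by the tool arm_command, never from a script. Its argument "increments" is a list that holds one entry, the list of rows, each a list of 7 numbers: the turn, a rotation vector about the tool's x, y, z scaled (see below), then the shift along the tool's x, y, z scaled (see below), then the closure, from -1 (fully open) to 1 (shut). In form: [[[wx, wy, wz, tx, ty, tz, claw], ...]]. A call has exactly 10 rows; each row is the pose to reach, as a shift and turn from the pose commanded when the call began, along the tool's axes at that moment; what a row does not reach only later rows make up. The controller multiplies each number of a shift by 200 mm and each number of a turn by pi/4 rad. A row lasts 1/12 s, in which the tool goes at most 41.7 mm and 7.16 degrees, less where a joint would pass 70% of its speed; a pose out of reach is approached as far as the arm can. A call with a number of a shift or a turn outside -1 to 1 is refused whole. A call with a gripper value outside its range is refused whole. The fingers move at their own pace and stop on an object; "newtons" is the grip in N (left out, the last holds). Time passes only in rows, so rows that repeat a pose let the fingers close, or fill a call up. It gives the time, the measured TCP pose, the force, the opening and the grip force at its end, in the units of the state.
- sense(): the state, without advancing time (a new reading comes with each control period).
- capture(name): name is "side" or "top" or "wrist"; returns (picture, depth): 480x640x3 uint8, red, green, blue; 480x640 float32, mm along the optical axis (not along the pixel's ray), 0 where there is no reading.
- camera_info(name): a dict with "fovy" (degrees; the focal length in pixels is half the picture's height over the tangent of half this angle, whatever the lens; pixels are square), "cx", "cy" (the principal point, pixels), "view" (4x4, takes a point from world to camera coordinates); the wrist camera has in their place "tool_from_camera" (4x4, takes a point from camera to tool coordinates, whose origin is the TCP and whose axes are the flange's). Camera axes: x right, y down, z forward; pixel columns grow to the right and rows downward; lengths in mm; the calibration is good to about 2 mm. The wrist camera is an equidistant fisheye: a pixel r from the principal point sees the ray r / f radians off the axis. A picture is of the moment at which its call begins: read the wrist's pose just before it. camera_info takes no time and is no camera call.
- hand_in(): hands the job in; it is judged then, once.
The state is a dict: "time": time; "qpos": joint angles; "qvel": joint speeds; "joint_efforts": joint torques, N m; "ee_pos": TCP position; "tcp_rot": TCP orientation; "ft_force": force on the tool from outside, world axes, zero at the start; "torque": the same for the moment, N m; "finger_gap": finger opening in mm; "gripper_force": force on a finger pad.
Only numpy, scipy, OpenCV 4.12 (cv2) and the standard library are available. Lean on these libraries where they do the work, as an engineer would, in place of code of your own. Each camera call takes 0.05 s, during which the arm holds its last target. There are 200 camera calls.

TASK

The bench supply box has tripped. With the fingertips, push the loose splash guard along its channel until the round well is fully uncovered, reach into that well and press the sunken reset key all the way down, then push the guard back so that the round well is completely covered again. Only slide the guard, never lift it off the box; do not press the key in the square well, and leave everything else on the bench where it stands.

Things in the scene. Friction and masses are not known exactly. Their poses are not given: they have to be found in the camera images.
- unit: Fixed grey bench supply box, 130 (x) x 220 (y) x 55 mm high; origin at the centre of its underside, z up. Its flat top face (z = 55 mm) has a round well at y +50 mm and a square one at y -50 mm, and carries a guard channel along y, open above: rails 8 mm high and 12 mm wide (inner faces at x = +-42 mm), end stops 8 mm high (inner faces at y = +-99 mm).
- round_well (a point): Centre of the mouth of the round well, in the box's top face (55 mm above the bench). The well is 50 mm in diameter and 26 mm deep, with the reset key in its middle.
- square_well (a point): Centre of the mouth of the square well, in the box's top face: 44 x 44 mm, 26 mm deep, with the test key in its middle.
- guard: Loose white splash guard lying in the channel: a plate 80 (x) x 92 (y) x 6 mm with a round upright knob in its middle, 22 mm in diameter, its top 24 mm above the guard's underside. About 0.15 kg, held only by its weight and the rails, it slides freely along the box's y. Origin at the centre of its underside; axes along the box's within a few degrees. It starts over the round well.
- guard_knob (a point): Centre of the top of the guard's knob, 24 mm above its underside. In the box's frame the round well is fully uncovered when this point is beyond y = -21 mm (the end stop lets it go to -53 mm, over the square well), and completely covered when it is between y = +29 mm and the end stop's limit, +53 mm.
- reset_key_top (a point): Centre of the top face of the reset key: a round white spring key 22 mm in diameter standing in the middle of the round well; its top is 16 mm below the box's top face (39 mm above the box's underside) when up, and goes down with it.
- reset_key (a joint): Travel of the reset key, 0 up to 0.005 m fully down; it needs about 1 N to start and 4.5 N to be fully down, and springs back up when let go.
- test_key (a joint): Travel of the square test key (20 x 20 mm) in the middle of the square well, same spring and depth; not to be pressed.
- stirrer: Bystander: fixed white laboratory hotplate, 150 x 150 mm, 57 mm high with its round plate; origin under its centre.
- crucible: Bystander: white porcelain cup, 38 mm across, 30 mm high, in front of the supply box; origin under its centre.
- jar: Bystander: small closed amber jar, 44 mm across, 55 mm high, behind the supply box; origin under its centre.
- beaker: Bystander: glass beaker, 66 mm across, 85 mm high; origin under its centre.
- flask: Bystander: conical glass flask, 74 mm across, 108 mm high; origin under its centre.
- measure: Bystander: glass measuring cylinder, foot 60 mm across, 150 mm high; origin under its centre.
- spatula: Bystander: spatula 160 mm long lying on the bench; origin under its middle.

How it is judged (in metres and radians):
On the way, in this order (a step that is already met when the one before it is completed fails the run):
1. the guard is slid off the round well (y of guard in the frame of unit below -0.018 m and z of guard in the frame of unit below 0.06 m), for 0.1 s.
2. the reset key is pressed fully down by the fingers (value of joint reset_key above 0.0042 m and contact force between the fingers and unit above 1 N), for 0.1 s.
At the end, for the whole second after the job is handed in: The reset key has been pressed (at least 4.2 of its 5 mm) and is up again, and the guard lies flat and at rest in its channel, completely covering the round well (its centre at y +28 to +56 mm in the box's frame) (y of guard in the frame of unit between 0.028 and 0.056 m and z of guard in the frame of unit between 0.052 and 0.058 m and angle between guard's own z axis and vertical below 0.06 rad and linear speed of guard below 0.01 m/s and value of joint reset_key below 0.001 m); the robot touches nothing.
It fails at once if the guard is lifted off the box (more than 6 mm) or tipped (z of guard in the frame of unit above 0.061 m or angle between guard's own z axis and vertical above 0.2 rad).
It fails at once if the test key in the square well is pressed (value of joint test_key above 0.002 m).
It fails at once if a bystander is moved by more than 20 mm (distance of any of crucible, jar, beaker, flask, measure, spatula from where it was at the start of the episode above 0.02 m).
It also fails if it takes over 54 s, if anything falls off the work surface, if the arm or the gripper's body presses on something with over 40 N, if the wrist force passes 120 N, or if a joint passes its speed limit or range.

## Working session

There is one attempt and no reset: what is moved stays moved. The work goes in short steps, Python scripts to look and compute and a tool call to move; the robot and the scene stay as the last step left them, time stands still between calls to the robot, and variables do not carry over. Pictures are saved under pics/ and viewed, at most 10 in all, crops included, and the job is handed in when it is done.

Besides the shell and the picture viewer there is one more tool, called after "Call:" as name([rows], argument=value, ...), one row to a line, values as JSON. arm_command: Moves the arm, as the interface text tells. Shifts and turns lie within -1 to 1; 1 stands for 200 mm of shift or pi/4 rad of turn. Its arguments: {"type":"object","properties":{"increments":{"type":"array","items":{"type":"array","items":{"type":"array","items":{"type":"number","minimum":-1,"maximum":1}}}},"newtons":{"type":"number"}},"required":["increments"]}

```bash
mkdir -p pics; ls
python3 - <<'E'
from rig import *
import cv2,numpy as np
s=sense();print(s)
for n in("top","side"):
    p,d=capture(n);np.savez(f"{n}.npz",p=p,d=d);cv2.imwrite(f"pics/{n}1.png",p[:,:,::-1]);print(n,camera_info(n))
print(camera_info("wrist"))
E
```

```text
pics
{'time': 0.0, 'qpos': array([ 1.37855287e+00,  3.85540153e-01,  6.64418770e-03, -5.13009852e-04,
       -1.19402498e+00, -2.58604388e-01]), 'qvel': array([-0.00097143,  0.00034336, -0.00160455, -0.00130553,  0.0006829 ,
       -0.00014864]), 'joint_efforts': array([-1.02260365e-03, -3.92286301e+01,  1.88410091e+01,  4.18608338e+00,
       -4.43213081e-03, -1.63447368e-06]), 'ee_pos': array([272.05228431, 562.03153769, 230.23660796]), 'tcp_rot': array([ 3.05995698e+00, -7.02018835e-01, -6.37434701e-04]), 'ft_force': array([ 0.62946285, -0.19691007, -0.2719436 ]), 'torque': array([0.02046498, 0.05348873, 0.01205274]), 'gripper_force': 0.0, 'finger_gap': 85.50066572548893}
top {'fovy': 54.18167137359564, 'cx': 325.4154904619194, 'cy': 239.64645058726705, 'view': array([[-1.27407581e-02, -9.99885451e-01, -8.17054462e-03,
         1.24655708e+01],
       [-9.91807210e-01,  1.36756797e-02, -1.27009579e-01,
         5.57658322e+02],
       [ 1.27106768e-01,  6.48540674e-03, -9.91867838e-01,
         1.24018134e+03],
       [ 0.00000000e+00,  0.00000000e+00,  0.00000000e+00,
         1.
[... 191 characters left out ...]
],
       [-3.54331515e-01, -6.20257570e-01, -6.99806919e-01,
         2.40312712e+02],
       [ 3.31974319e-01,  6.16179428e-01, -7.14224030e-01,
         8.37781127e+02],
       [ 0.00000000e+00,  0.00000000e+00,  0.00000000e+00,
         1.00000000e+00]])}
{'fovy': 65.70646984690485, 'cx': 326.3931821214781, 'cy': 241.83640055193763, 'tool_from_camera': array([[ 5.16537623e-04, -9.62196226e-01, -2.72356671e-01,
         7.03269486e+01],
       [ 9.99999865e-01,  5.13615439e-04,  8.20200813e-05,
         2.06681978e-01],
       [ 6.09671785e-05, -2.72356677e-01,  9.62196361e-01,
        -1.42972912e+02],
       [ 0.00000000e+00,  0.00000000e+00,  0.00000000e+00,
         1.00000000e+00]])}
```

View pics/top1.png

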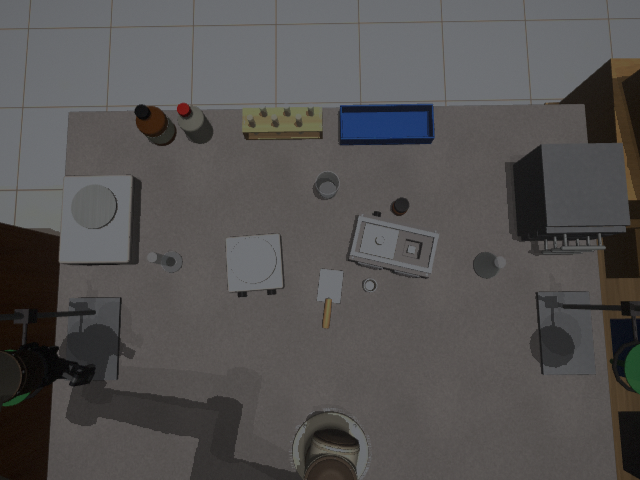

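View pics/side1.png

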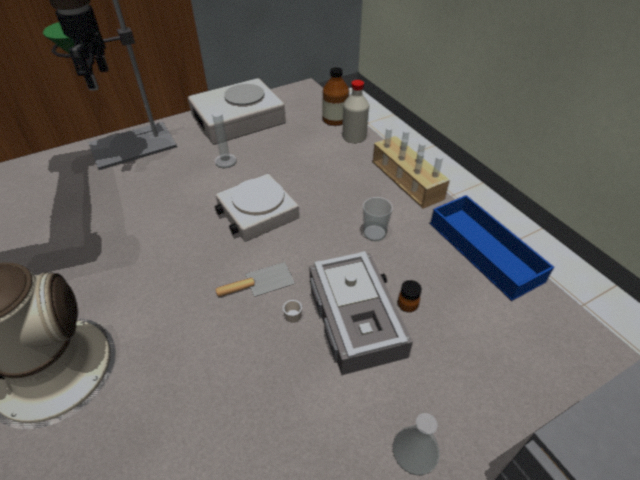

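The top view shows the box at about (393,247), with the knob at (379,240) and the square well at (412,250). Box +y points to image left, which is world +y. The crucible is at (369,285), the jar at (400,206), the spatula at (328,298).

```bash
cat > h.py <<'E'
import numpy as np,cv2
from rig import *
from scipy.spatial.transform import Rotation as R
def cloud(n,d):
    c=camera_info(n);f=240/np.tan(np.radians(c['fovy']/2))
    v,u=np.mgrid[0:480,0:640]
    P=np.stack([(u-c['cx'])/f*d,(v-c['cy'])/f*d,d],-1)
    T=np.linalg.inv(c['view']);return P@T[:3,:3].T+T[:3,3]
def ray(n,u,v,z):
    c=camera_info(n);f=240/np.tan(np.radians(c['fovy']/2))
    T=np.linalg.inv(c['view']);r=T[:3,:3]@np.array([(u-c['cx'])/f,(v-c['cy'])/f,1]);o=T[:3,3]
    return o+r*(z-o[2])/r[2]
E
python3 - <<'E'
from h import *
for n,win in(("top",(340,450,200,290)),("side",(290,420,235,385))):
    q=np.load(n+".npz");W=cloud(n,q['d']);u0,u1,v0,v1=win
    w=W[v0:v1,u0:u1].reshape(-1,3);w=w[q['d'][v0:v1,u0:u1].ravel()>0]
    print(n,'hist',np.histogram(w[:,2],bins=np.arange(-10,95,5)))
    m=(w[:,2]>46)&(w[:,2]<72)
    pts=w[m]
    r=cv2.minAreaRect(pts[:,:2].astype(np.float32));print(r,m.sum())
    k=w[w[:,2]>72];print('knob',k.mean(0),len(k))
print(ray("top",379,240,79),ray("side",351,281,79),ray("top",412,250,39),ray("side",367,326,39))
p=np.load("top.npz")['p'];cv2.imwrite("pics/c1.png",cv2.resize(p[195:300,335:450,::-1],None,fx=5,fy=5,interpolation=2))
E
```

```text
top hist (array([  88, 2260, 2713,  252,   23,   22,   38,  159,  125,   59,   76,
        156,  818, 1362, 1327,  305,    7,   26,   24,    1]), array([-10,  -5,   0,   5,  10,  15,  20,  25,  30,  35,  40,  45,  50,
        55,  60,  65,  70,  75,  80,  85,  90]))
((566.2948608398438, -183.8633575439453), (219.99295043945312, 199.60928344726562), 76.23624420166016) 3948
knob [ 549.99975773 -137.15061326   79.27186651] 56
side hist (array([   0,  519, 9399,  399,  220,  233,  228,  265,  393,  265,  286,
        373,  437, 2914, 2376, 1010,   19,   21,   72,    0]), array([-10,  -5,   0,   5,  10,  15,  20,  25,  30,  35,  40,  45,  50,
        55,  60,  65,  70,  75,  80,  85,  90]))
((566.7683715820312, -184.47642517089844), (223.36521911621094, 203.07400512695312), 76.1238784790039) 7075
knob [ 547.7900038  -140.09911016   79.80615732] 104
[ 549.34119859 -135.75726914   79.        ] [ 544.49292465 -145.99111203   79.        ] [ 525.93469328 -228.37015258   39.        ] [ 532.07384471 -224.22681037   39.        ]
```

View pics/c1.png

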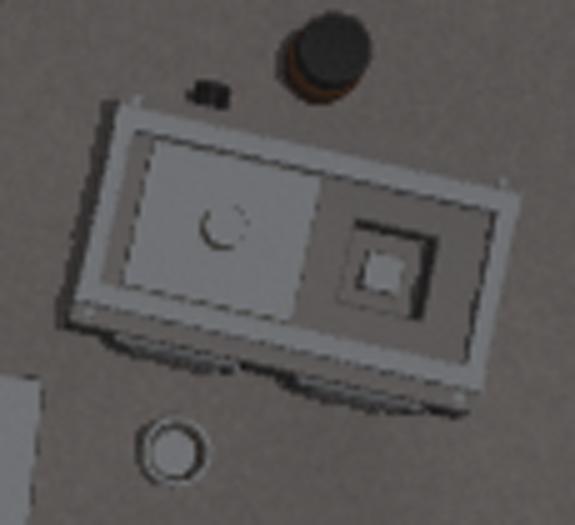

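The crop shows the rim corners at about (120,107), (518,198), (478,388) and (78,302) in crop pixels. The knob is at (225,228), and the guard sits slightly short of the left end stop.

Run:
```python
from h import *
f=lambda x,y,z:ray("top",335+x/5-.4,195+y/5-.4,z)
C=np.array([f(*c,63)[:2] for c in((120,107),(518,198),(480,388),(77,302))])
print(C,C.mean(0),[np.linalg.norm(C[i]-C[i-1]) for i in range(4)])
ey=(C[0]+C[3]-C[1]-C[2]);ey/=np.linalg.norm(ey);ex=np.array([ey[1],-ey[0]])
yaw=np.arctan2(ey[1],ey[0])-np.pi/2;c=C.mean(0)
print('yaw',yaw,'ex',ex,'ey',ey)
for nm,p in(('knob',f(225,228,79)),('testkey',f(382,272,39)),('crucible',f(173,453,30)),('jar',f(335,48,55))):
    d=p[:2]-c;print(nm,p,'box',d@ex,d@ey)
print('tool yaw',R.from_rotvec(sense()['tcp_rot']).as_matrix())
```

```text
[[ 616.8298425   -84.71988072]
 [ 564.72880776 -295.17067902]
 [ 464.07204754 -270.84425361]
 [ 512.38117108  -59.68542238]] [ 539.50296722 -177.60505893] [np.float64(107.40693210581618), np.float64(216.80418890233557), np.float64(103.5546153051336), np.float64(216.61445801729545)]
yaw -0.2338035897040447 ex [ 0.97279222 -0.23167929] ey [0.23167929 0.97279222]
knob [ 548.79083989 -137.31510902   79.        ] box -0.29917682520932054 41.345557630110136
testkey [ 528.68559868 -225.77162128   39.        ] box 0.6361431415855296 -49.3622174560283
crucible [ 433.07821556 -111.33670621   30.        ] box -118.88217564037015 39.8089268055363
jar [ 648.93264936 -201.97298715   55.        ] box 112.09788791243881 1.647660373314455
tool yaw [[ 9.00028977e-01 -4.35829393e-01 -7.62081727e-04]
 [-4.35830045e-01 -9.00027114e-01 -1.83481872e-03]
 [ 1.13773711e-04  1.98352813e-03 -9.99998026e-01]]
```

Call:
arm_command([
  [[0, 0, 0, 0.12, 0.1, 0, 1], [0, 0, 0, 0.27, 0.24, 0, 1], [0, 0, 0, 0.43, 0.38, 0, 1], [0, 0, 0, 0.6, 0.52, 0, 1], [0, 0, 0, 0.76, 0.66, 0, 1], [0, 0, 0, 0.91, 0.795, 0, 1], [0, 0, 0, 0.91, 0.795, 0, 1], [0, 0, 0, 0.91, 0.795, 0, 1], [0, 0, 0, 0.91, 0.795, 0, 1], [0, 0, 0, 0.91, 0.795, 0, 1]],
], newtons=40)

```text
time: 0.93
ee_pos: [366.7, 341.1, 231.2]
tcp_rot: [-3.062, 0.701, 0.0]
ft_force: [0.0, 1.0, 1.1]
finger_gap: 0.3
gripper_force: 0.0
```

Call:
arm_command([
  [[0, 0, 0, 0.12, 0.1, 0, 1], [0, 0, 0, 0.27, 0.24, 0, 1], [0, 0, 0, 0.43, 0.38, 0, 1], [0, 0, 0, 0.6, 0.52, 0, 1], [0, 0, 0, 0.76, 0.66, 0, 1], [0, 0, 0, 0.91, 0.795, 0, 1], [0, 0, 0, 0.91, 0.795, 0, 1], [0, 0, 0, 0.91, 0.795, 0, 1], [0, 0, 0, 0.91, 0.795, 0, 1], [0, 0, 0, 0.91, 0.795, 0, 1]],
])

```text
time: 1.77
ee_pos: [461.2, 119.2, 231.1]
tcp_rot: [3.063, -0.699, -0.0]
ft_force: [0.4, -1.4, 0.2]
finger_gap: -0.1
gripper_force: 0.0
```

Call:
arm_command([
  [[0, 0, 0, 0.12, 0.1, 0, 1], [0, 0, -0.03, 0.27, 0.24, 0, 1], [0, 0, -0.08, 0.43, 0.38, 0, 1], [0, 0, -0.13, 0.6, 0.52, 0, 1], [0, 0, -0.18, 0.76, 0.66, 0.1, 1], [0, 0, -0.23, 0.91, 0.795, 0.2, 1], [0, 0, -0.276, 0.91, 0.795, 0.3, 1], [0, 0, -0.276, 0.91, 0.795, 0.4, 1], [0, 0, -0.276, 0.91, 0.795, 0.4, 1], [0, 0, -0.276, 0.91, 0.795, 0.4, 1]],
])

```text
time: 2.6
ee_pos: [555.8, -103.3, 150.5]
tcp_rot: [3.12, -0.363, -0.004]
ft_force: [0.3, -0.0, 1.5]
finger_gap: 0.1
gripper_force: 0.0
```

```bash
cat >> h.py <<'E'
def wray(s,u,v,z):
    c=camera_info("wrist");f=240/np.tan(np.radians(c['fovy']/2))
    a=np.array([u-c['cx'],v-c['cy']]);r=np.hypot(*a);th=r/f
    dd=np.array([*(a/r*np.sin(th)),np.cos(th)])
    T=c['tool_from_camera'];M=R.from_rotvec(s['tcp_rot']).as_matrix()
    o=M@T[:3,3]+s['ee_pos'];d=M@T[:3,:3]@dd
    return o+d*(z-o[2])/d[2]
C0=np.array([539.5,-177.6]);EY=np.array([.2317,.9728]);EX=np.array([.9728,-.2317])
box=lambda p:((p[:2]-C0)@EX,(p[:2]-C0)@EY)
E
python3 - <<'E'
from h import *
import pickle
s=sense();p,d=capture("wrist");pickle.dump((s,p,d),open("w1.pkl","wb"));cv2.imwrite("pics/w1.png",p[:,:,::-1])
print(s['ee_pos'],box(s['ee_pos']),R.from_rotvec(s['tcp_rot']).as_matrix()[:,0])
E
```

```text
[ 555.81636418 -103.34172102  150.5252854 ] (np.float64(-1.3330841680625607), np.float64(76.01895537403122)) [ 0.97329849 -0.2295302  -0.00243616]
```

View pics/w1.png

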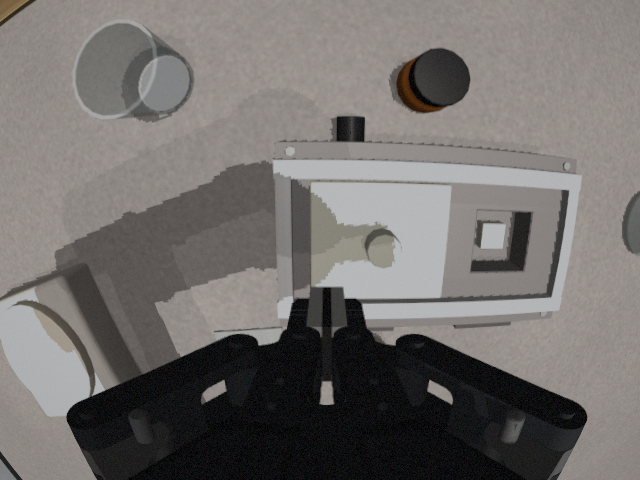

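The wrist view shows the knob top at about (383,247), the test key at (493,236), and the rim's far corners at (275,161) and (580,176), with the near-right one at (561,310).

Run:
```python
from h import *
import pickle
s,p,d=pickle.load(open("w1.pkl","rb"))
for n,u,v,z in(("knob",384,248,79),("key",493,236,39),("c+x+y",275,161,63),("c+x-y",580,176,63),("c-x-y",561,310,63),("c-x+y",278,318,63),("rail in +x left",292,180,63),("guard +x+y",311,183,61),("guard +x-y",450,186,61),("guard -x-y",443,297,61)):
    w=wray(s,u,v,z);print(n,w.round(1),np.round(box(w),1))
```

```text
knob [ 553.  -139.3   79. ] [ 4.2 40.4]
key [ 529.1 -227.8   39. ] [  1.5 -51.3]
c+x+y [618.4 -86.   63. ] [ 55.5 107.4]
c+x-y [ 566.6 -297.6   63. ] [  54.2 -110.5]
c-x-y [ 461.3 -276.2   63. ] [ -53.3 -114.1]
c-x+y [514.2 -59.4  63. ] [-52.  109.1]
rail in +x left [604.2 -93.4  63. ] [43.4 96.9]
guard +x+y [ 599.4 -104.3   61. ] [41.3 85.2]
guard +x-y [ 578.2 -192.    61. ] [40.9 -5. ]
guard -x-y [ 501.2 -176.1   61. ] [-37.6  -7.4]
```

Call:
arm_command([
  [[0, 0, 0, 0.01, 0, 0.08, 1], [0, 0, 0, 0.01, 0, 0.18, 1], [0, 0, 0, 0.01, 0, 0.28, 1], [0, 0, 0, 0.01, 0, 0.36, 1], [0, 0, 0, 0.01, 0, 0.4, 1], [0, 0, 0, 0.01, 0, 0.42, 1], [0, 0, 0, 0.01, 0, 0.42, 1], [0, 0, 0, 0.01, 0, 0.42, 1], [0, 0, 0, 0.01, 0, 0.42, 1], [0, 0, 0, 0.01, 0, 0.42, 1]],
])

```text
time: 3.48
ee_pos: [558.7, -105.0, 68.5]
tcp_rot: [-3.12, 0.366, -0.004]
ft_force: [0.1, 0.1, 0.1]
finger_gap: 0.1
gripper_force: 0.0
```

Call:
arm_command([
  [[0, 0, 0, 0, 0.025, 0.005, 1], [0, 0, 0, 0, 0.05, 0.008, 1], [0, 0, 0, 0, 0.075, 0.008, 1], [0, 0, 0, 0, 0.1, 0.008, 1], [0, 0, 0, 0, 0.13, 0.008, 1], [0, 0, 0, 0, 0.16, 0.008, 1], [0, 0, 0, 0, 0.19, 0.008, 1], [0, 0, 0, 0, 0.22, 0.008, 1], [0, 0, 0, 0, 0.25, 0.008, 1], [0, 0, 0, 0, 0.28, 0.008, 1]],
])

```text
time: 4.32
ee_pos: [545.0, -160.2, 66.0]
tcp_rot: [-3.12, 0.367, -0.001]
ft_force: [-0.0, 3.5, 3.1]
finger_gap: -0.0
gripper_force: 1.7
```

Call:
arm_command([
  [[0, 0, 0, 0, 0.03, 0, 1], [0, 0, 0, 0, 0.06, 0, 1], [0, 0, 0, 0, 0.09, 0, 1], [0, 0, 0, 0, 0.12, 0, 1], [0, 0, 0, 0, 0.145, 0, 1], [0, 0, 0, 0, 0.165, 0, 1], [0, 0, 0, 0, 0.18, 0, 1], [0, 0, 0, 0, 0.19, 0, 1], [0, 0, 0, 0, 0.195, 0, 1], [0, 0, 0, 0, 0.195, 0, 1]],
])

```text
time: 5.15
ee_pos: [535.5, -197.8, 65.5]
tcp_rot: [3.12, -0.367, -0.001]
ft_force: [1.2, 1.0, 1.3]
finger_gap: 0.1
gripper_force: 0.8
```

Run:
```python
from h import *
import pickle
s=sense();p,d=capture("wrist");pickle.dump((s,p,d),open("w2.pkl","wb"));cv2.imwrite("pics/w2.png",p[:,:,::-1])
print(s['ee_pos'],box(s['ee_pos']),s['ft_force'])
p,d=capture("top");cv2.imwrite("pics/c2.png",cv2.resize(p[195:300,335:450,::-1],None,fx=5,fy=5,interpolation=2))
```

```text
[ 535.54046251 -197.7662333    65.54348602] (np.float64(0.820678187200302), np.float64(-20.535136586923276)) [1.15909778 1.00648539 1.28393061]
```

View pics/w2.png

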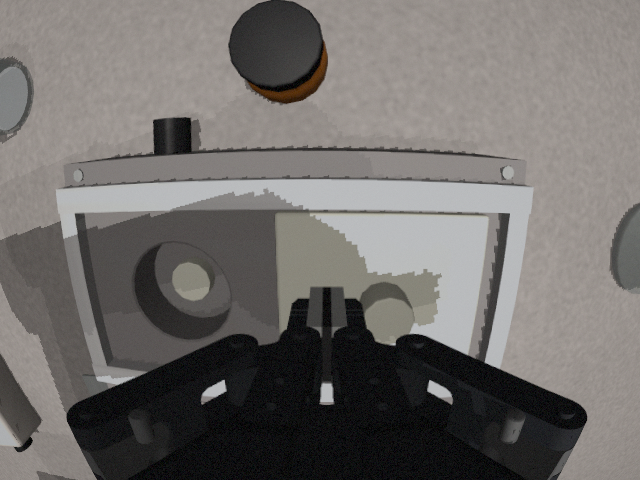

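The guard has slid clear: its +y edge is at column 277, and the round well spans columns 135–232. The reset key is at about (191,281) and the knob at about (390,300).

Run:
```python
from h import *
import pickle
s,p,d=pickle.load(open("w2.pkl","rb"))
M=R.from_rotvec(s['tcp_rot']).as_matrix()
for n,u,v,z in(("key",191,281,39),("wellL",135,291,55),("wellR",232,290,55),("wellfar",170,243,55),("wellnear",190,339,55),("c+x+y",58,190,63),("c+x-y",532,188,63),("guard+x+y",277,213,61)):
    w=wray(s,u,v,z);print(n,w.round(1),np.round(box(w),1),'tool',((w-s['ee_pos'])@M).round(1))
```

```text
key [ 552.8 -130.9   39. ] [ 2.1 48.6] tool [  1.3 -69.1  26.5]
wellL [ 558.8 -106.4   55. ] [ 2.3 73.8] tool [  1.4 -94.3  10.5]
wellR [ 549.2 -157.1   55. ] [ 4.6 22.2] tool [  3.8 -42.8  10.5]
wellfar [ 577.5 -134.8   55. ] [27.  50.4] tool [ 26.2 -70.9  10.5]
wellnear [ 528.1 -126.3   55. ] [-23.   47.2] tool [-23.8 -67.8  10.5]
c+x+y [618.4 -86.3  63. ] [ 55.6 107.1] tool [  54.7 -127.6    2.5]
c+x-y [ 566.7 -298.2   63. ] [  54.4 -111. ] tool [53.6 90.5  2.5]
guard+x+y [ 579.6 -188.2   61. ] [41.5 -1. ] tool [ 40.7 -19.6   4.5]
```

Call:
arm_command([
  [[0, 0, 0, 0, -0.03, -0.02, 1], [0, 0, 0, 0.007, -0.1, -0.03, 1], [0, 0, 0, 0.007, -0.18, -0.03, 1], [0, 0, 0, 0.007, -0.26, -0.03, 1], [0, 0, 0, 0.007, -0.32, -0.03, 1], [0, 0, 0, 0.007, -0.345, -0.03, 1], [0, 0, 0, 0.007, -0.345, 0, 1], [0, 0, 0, 0.007, -0.345, 0.02, 1], [0, 0, 0, 0.007, -0.345, 0.04, 1], [0, 0, 0, 0.007, -0.345, 0.04, 1]],
])

```text
time: 6.08
ee_pos: [552.0, -131.3, 56.3]
tcp_rot: [3.12, -0.368, -0.004]
ft_force: [0.1, -0.3, 0.1]
finger_gap: -0.1
gripper_force: 0.0
```

Call:
arm_command([
  [[0, 0, 0, 0.003, 0, 0.03, 1], [0, 0, 0, 0.003, 0, 0.055, 1], [0, 0, 0, 0.003, 0, 0.075, 1], [0, 0, 0, 0.003, 0, 0.09, 1], [0, 0, 0, 0.003, 0, 0.1, 1], [0, 0, 0, 0.003, 0, 0.108, 1], [0, 0, 0, 0.003, 0, 0.114, 1], [0, 0, 0, 0.003, 0, 0.118, 1], [0, 0, 0, 0.003, 0, 0.118, 1], [0, 0, 0, 0.003, 0, 0.118, 1]],
])

```text
time: 6.92
ee_pos: [553.5, -131.1, 34.4]
tcp_rot: [3.12, -0.367, -0.001]
ft_force: [-1.9, -2.2, 3.9]
finger_gap: -0.0
gripper_force: 2.1
```

Call:
arm_command([
  [[0, 0, 0, 0, 0, 0.004, 1], [0, 0, 0, 0, 0, 0.008, 1], [0, 0, 0, 0, 0, 0.011, 1], [0, 0, 0, 0, 0, 0.014, 1], [0, 0, 0, 0, 0, 0.014, 1], [0, 0, 0, 0, 0, 0.014, 1], [0, 0, 0, 0, 0, 0.014, 1], [0, 0, 0, 0, 0, 0.014, 1], [0, 0, 0, 0, 0, 0.014, 1], [0, 0, 0, 0, 0, 0.014, 1]],
])

```text
time: 7.75
ee_pos: [553.5, -131.1, 33.8]
tcp_rot: [3.12, -0.365, 0.0]
ft_force: [-6.7, 0.2, 17.4]
finger_gap: 0.2
gripper_force: 8.8
```

Call:
arm_command([
  [[0, 0, 0, 0, 0, -0.06, 1], [0, 0, 0, 0, 0, -0.18, 1], [0, 0, 0, 0, 0, -0.3, 1], [0, 0, 0, 0, 0.06, -0.37, 1], [0, 0, 0, 0, 0.18, -0.38, 1], [0, 0, 0, 0, 0.32, -0.38, 1], [0, 0, 0, 0, 0.46, -0.38, 1], [0, 0, 0, 0, 0.58, -0.38, 1], [0, 0, 0, -0.005, 0.643, -0.38, 1], [0, 0, 0, -0.005, 0.643, -0.38, 1]],
])

```text
time: 8.58
ee_pos: [522.6, -257.5, 106.9]
tcp_rot: [-3.119, 0.372, -0.001]
ft_force: [-0.5, 0.7, -1.2]
finger_gap: -0.0
gripper_force: 0.0
```

Run:
```python
from h import *
import pickle
s=sense();p,d=capture("wrist");pickle.dump((s,p,d),open("w3.pkl","wb"));cv2.imwrite("pics/w3.png",p[:,:,::-1])
print(s['ee_pos'],box(s['ee_pos']),s['ft_force'])
```

```text
[ 522.59848267 -257.52188674  106.88829427] (np.float64(2.076105099041513), np.float64(-81.66409298531254)) [-0.4701535   0.70842807 -1.22710728]
```

View pics/w3.png

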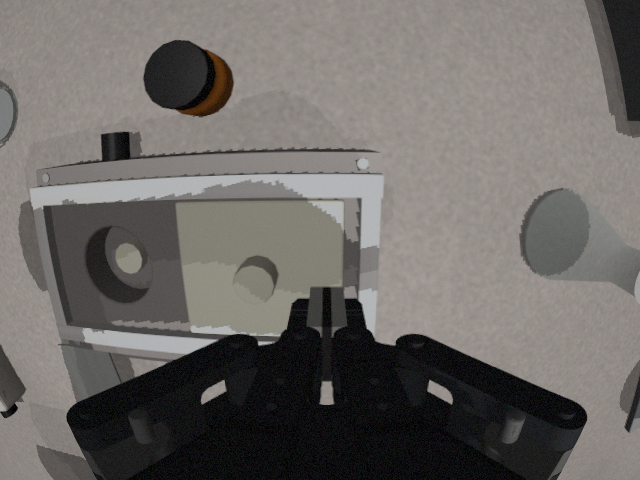

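The guard is flat with its edges at columns 180 and 344. The knob top is at about (262,269), left of the fingers, and the flask at (555,230) is well clear.

Run:
```python
from h import *
import pickle
s,p,d=pickle.load(open("w3.pkl","rb"))
M=R.from_rotvec(s['tcp_rot']).as_matrix()
for n,u,v,z in(("knob",260,271,79),("gR",344,202,61),("gL",178,205,61),("flaskbase",555,230,0)):
    w=wray(s,u,v,z);print(n,w.round(1),np.round(box(w),1),'tool',((w-s['ee_pos'])@M).round(1))
```

```text
knob [ 536.9 -227.7   79. ] [  9.1 -49.3] tool [  6.9 -32.4  27.9]
gR [ 557.4 -275.8   61. ] [ 40.2 -91.3] tool [38.1  9.6 45.9]
gL [ 578.  -188.3   61. ] [39.9 -1.5] tool [ 37.6 -80.2  45.9]
flaskbase [ 489.  -436.7    0. ] [  11.  -263.8] tool [  9.4 182.1 106.8]
```

Call:
arm_command([
  [[0, 0, 0, 0, 0, 0.04, 1], [0, 0, 0, 0, 0, 0.1, 1], [0, 0, 0, 0, 0, 0.16, 1], [0, 0, 0, 0, 0, 0.195, 1], [0, 0, 0, 0, 0, 0.204, 1], [0, 0, 0, 0, 0, 0.204, 1], [0, 0, 0, 0, 0, 0.204, 1], [0, 0, 0, 0, -0.02, 0.204, 1], [0, 0, 0, 0, -0.04, 0.204, 1], [0, 0, 0, 0, -0.06, 0.204, 1]],
])

```text
time: 9.47
ee_pos: [526.1, -243.8, 67.1]
tcp_rot: [3.12, -0.367, 0.002]
ft_force: [0.6, -1.5, 0.2]
finger_gap: 0.0
gripper_force: 0.6
```

Call:
arm_command([
  [[0, 0, 0, 0, -0.025, 0, 1], [0, 0, 0, 0, -0.05, 0, 1], [0, 0, 0, 0, -0.075, 0, 1], [0, 0, 0, 0, -0.1, 0, 1], [0, 0, 0, 0, -0.125, 0, 1], [0, 0, 0, 0, -0.15, 0, 1], [0, 0, 0, 0, -0.175, 0, 1], [0, 0, 0, 0, -0.2, 0, 1], [0, 0, 0, 0, -0.22, 0, 1], [0, 0, 0, 0, -0.24, 0, 1]],
])

```text
time: 10.3
ee_pos: [537.1, -197.1, 66.7]
tcp_rot: [3.12, -0.366, 0.0]
ft_force: [-0.2, -4.1, 3.3]
finger_gap: -0.1
gripper_force: 1.7
```

Call:
arm_command([
  [[0, 0, 0, 0, -0.022, 0, 1], [0, 0, 0, 0, -0.045, 0, 1], [0, 0, 0, 0, -0.068, 0, 1], [0, 0, 0, 0, -0.09, 0, 1], [0, 0, 0, 0, -0.11, 0, 1], [0, 0, 0, 0, -0.13, 0, 1], [0, 0, 0, 0, -0.147, 0, 1], [0, 0, 0, 0, -0.16, 0, 1], [0, 0, 0, 0, -0.168, 0, 1], [0, 0, 0, 0, -0.172, 0, 1]],
])

```text
time: 11.13
ee_pos: [544.9, -163.7, 66.4]
tcp_rot: [-3.12, 0.367, 0.0]
ft_force: [-0.2, -2.5, 2.4]
finger_gap: -0.1
gripper_force: 1.6
```

Call:
arm_command([
  [[0, 0, 0, 0, 0, 0, 1], [0, 0, 0, 0, 0.02, 0, 1], [0, 0, 0, 0, 0.06, 0, 1], [0, 0, 0, 0, 0.1, -0.06, 1], [0, 0, 0, 0, 0.1, -0.16, 1], [0, 0, 0, 0, 0.1, -0.28, 1], [0, 0, 0, 0, 0.1, -0.38, 1], [0, 0, 0, 0, 0.1, -0.4, 1], [0, 0, 0, 0, 0.1, -0.4, 1], [0, 0, 0, 0, 0.1, -0.4, 1]],
])

```text
time: 11.97
ee_pos: [539.5, -183.4, 145.6]
tcp_rot: [-3.119, 0.368, 0.002]
ft_force: [0.1, -0.4, -0.1]
finger_gap: 0.2
gripper_force: 0.0
```

Run:
```python
from h import *
import pickle
s=sense();p,d=capture("wrist");pickle.dump((s,p,d),open("w4.pkl","wb"));cv2.imwrite("pics/w4.png",p[:,:,::-1])
print(s['ee_pos'],box(s['ee_pos']),s['ft_force'])
```

```text
[ 539.47555909 -183.35443193  145.59180886] (np.float64(1.309525759085055), np.float64(-5.603574337431679)) [ 0.14869871 -0.43329216 -0.06258885]
```

View pics/w4.png

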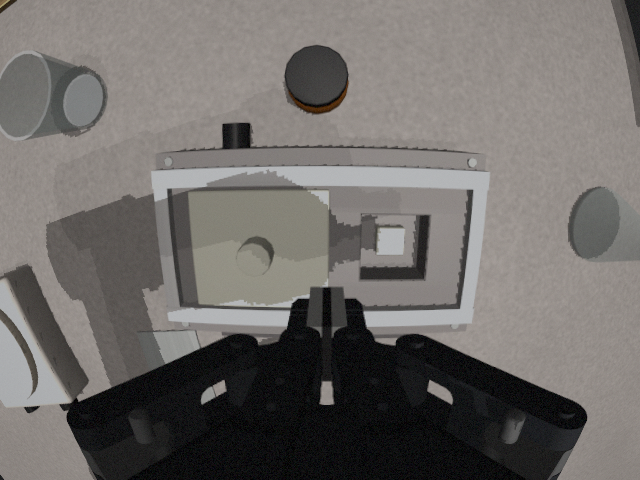

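The guard lies flat over the round well, with its edges at columns 189 and 329 and the knob at about (252,258). The arm is clear and the bystanders are in place.

Run:
```python
from h import *
import pickle
s,p,d=pickle.load(open("w4.pkl","rb"))
y=[box(wray(s,u,v,z))[1] for u,v,z in((189,190,61),(329,190,61),(152,172,63),(490,172,63))]
print(np.round(y,1)); g=(y[0]+y[1])/2-(y[2]+y[3])/2; print('guard y rel box',g)
if 31<g<53: print(hand_in())
```

```text
[  82.5   -7.7  107.7 -111.8]
guard y rel box 39.44285863690207
the job is handed in; nothing more can be done
None
```

The job is handed in. The guard was slid off and the reset key pressed to its stop (17 N). The guard was then slid back over the round well, its centre at about y +39 mm in the box's frame, with the arm clear; no verdict was returned.

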